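# Sort salvaged components into their sample trays

### The job

Sort the five salvaged components on the bench: put each one in the tray whose fixed sample is of its own kind, both capacitors with the capacitor, both heat sinks with the heat sink, the transformer with the transformer. Stand every part upright and flat on the tray's floor, and leave the solder spool and the flux jar standing where they are.

Things in the scene. Friction and masses are not known exactly. Their poses are not given: they have to be found in the camera images.
- cap1_center (a point): First electrolytic capacitor: a loose black upright can, 30 mm in diameter and 46 mm tall, with a round silver top marked by a cross. This point is its centre, 23 mm above its underside; z points up when it stands. It belongs in cap_tray
- cap2_center (a point): Second, identical, electrolytic capacitor: a loose black upright can, 30 mm in diameter and 46 mm tall, with a round silver top marked by a cross. This point is its centre, 23 mm above its underside; z points up when it stands. It belongs in cap_tray
- sink1_center (a point): First heat sink: a loose bare-aluminium finned block, 40 mm (its x) by 24 mm (its y) by 42 mm tall, fins upright. This point is its centre, 21 mm above its underside; z points up when it stands. It can be gripped across x or y. It belongs in sink_tray
- sink2_center (a point): Second, identical, heat sink: a loose bare-aluminium finned block, 40 mm (its x) by 24 mm (its y) by 42 mm tall, fins upright. This point is its centre, 21 mm above its underside; z points up when it stands. It can be gripped across x or y. It belongs in sink_tray
- trafo_center (a point): The one loose mains transformer: dark steel core 42 mm (its x) by 18 mm, round it a copper-coloured coil 28 mm long and 34 mm across y (7 to 35 mm above the underside), black base 42 by 34 mm; 42 mm tall, 0.2 kg. This point is its centre, 21 mm above its underside; z up. Grip across y (coil) or x (core). It belongs in trafo_tray
- cap_tray_floor (a point): Grey shallow tray fixed to the bench, with a black capacitor (30 mm round, 46 mm tall) fixed in it as a sample. Outside 110 mm (its x) by 200 mm (its y), walls 4 mm thick, 10 mm high. This point: centre of the floor's top, 4 mm above the bench; z up. The sample stands at y = -70 mm; y = -45 to +96 mm is free. The trays differ only in the sample and change places
- sink_tray_floor (a point): Grey shallow tray fixed to the bench, with a finned heat sink (40 mm along tray y, 42 mm tall) fixed in it as a sample. Outside 110 mm (its x) by 200 mm (its y), walls 4 mm thick, 10 mm high. This point: centre of the floor's top, 4 mm above the bench; z up. The sample stands at y = -70 mm; y = -45 to +96 mm is free. The trays differ only in the sample and change places
- trafo_tray_floor (a point): Grey shallow tray fixed to the bench, with a copper-coiled transformer (42 mm along tray y, 42 mm tall) fixed in it as a sample. Outside 110 mm (its x) by 200 mm (its y), walls 4 mm thick, 10 mm high. This point: centre of the floor's top, 4 mm above the bench; z up. The sample stands at y = -70 mm; y = -45 to +96 mm is free. The trays differ only in the sample and change places
- spool_center (a point): Loose spool of solder, not part of the job, to be left where it stands: upright, 48 mm in diameter, 40 mm tall, white flanges, steel-grey winding. This point is its centre, 20 mm above its underside
- jar_center (a point): Loose small amber flux jar with a white lid, not part of the job, to be left where it stands: 44 mm in diameter, 50 mm tall. This point is half-way up, 25 mm above its underside
Not all that is in view belongs to the job. What is shaped like the part that bears sink1_center but brown is not meant. What is shaped like the part that bears cap_tray_floor but turquoise is not meant.

How it is judged:
At the end, for the whole second after the job is handed in: Each part in the tray with the sample of its kind: centre within 50 mm (tray x) and 95 mm (tray y) of the tray's centre, at its standing height above the tray floor within 6 mm, upright within 0.1 rad, released and at rest (below 0.02 m/s); spool and jar left in place (x of cap1_center in the frame of cap_tray_floor between -0.05 and 0.05 m and y of cap1_center in the frame of cap_tray_floor between -0.095 and 0.095 m and z of cap1_center in the frame of cap_tray_floor between 0.017 and 0.029 m and angle between each of cap1_center, cap2_center, sink1_center, sink2_center, trafo_center's own z axis and vertical below 0.1 rad and linear speed of each of cap1, cap2, sink1, sink2, trafo below 0.02 m/s and x of cap2_center in the frame of cap_tray_floor between -0.05 and 0.05 m and y of cap2_center in the frame of cap_tray_floor between -0.095 and 0.095 m and z of cap2_center in the frame of cap_tray_floor between 0.017 and 0.029 m and x of sink1_center in the frame of sink_tray_floor between -0.05 and 0.05 m and y of sink1_center in the frame of sink_tray_floor between -0.095 and 0.095 m and z of sink1_center in the frame of sink_tray_floor between 0.015 and 0.027 m and x of sink2_center in the frame of sink_tray_floor between -0.05 and 0.05 m and y of sink2_center in the frame of sink_tray_floor between -0.095 and 0.095 m and z of sink2_center in the frame of sink_tray_floor between 0.015 and 0.027 m and x of trafo_center in the frame of trafo_tray_floor between -0.05 and 0.05 m and y of trafo_center in the frame of trafo_tray_floor between -0.095 and 0.095 m and z of trafo_center in the frame of trafo_tray_floor between 0.015 and 0.027 m); the robot touches nothing.
It fails at once if the solder spool is pushed more than 30 mm from its place or tipped over (distance of spool_center from where it was at the start of the episode above 0.03 m or angle between spool_center's own z axis and vertical above 0.4 rad).
It fails at once if the flux jar is pushed more than 30 mm from its place or tipped over (distance of jar_center from where it was at the start of the episode above 0.03 m or angle between jar_center's own z axis and vertical above 0.4 rad).
It also fails if it takes over 120 s, if anything falls off the work surface, if the arm or the gripper's body presses on something with over 40 N, if the wrist force passes 120 N, or if a joint passes its speed limit or range.

### The arm

A 7-joint arm with a two-finger parallel gripper is mounted at the origin on the work surface. World frame = base frame: x ahead of the robot, y to its left, z up, the work surface at z = 0. Lengths are in m, angles in rad, forces in N, time in s.
With the tool pointing down it reaches from about 0.425 to 0.875 m from the base axis. Payload 4.7 kg.
Tool frame: the origin (TCP) lies on the centre line of the jaws, within the pads' length; the fingertips stand 22 mm ahead of it and the grasp point (between the pads) lies 3 mm ahead of it; z points along the fingers, y is the direction in which the jaws open and shut (so a half turn about z gives the same grasp; the last joint's range is limited). The gripper opens to 87 mm and grips with 3 to 60 N. Pads are 19 mm wide; open, the fingers measure 117 mm over their backs; the gripper's body (75 mm by 190 mm) begins 51 mm behind the grasp point.
Start: joints at [-1.136, 0.321, -0.07, 1.45, 0.023, 1.371, -0.057], TCP at [0.266, 0.593, 0.245] pointing down, gripper open.
Joint ranges: [-2.86, 2.86], [-0.3, 2.09], [-1.38, 1.24], [0.06, 2.45], [-1.56, 4.7], [0.09, 2.05], [-2.69, 2.69]. Speed limits (rad/s): [2.57, 2.57, 3.14, 3.14, 3.14, 3.14, 3.14].

### API

Orientations are given as a rotation vector (axis times angle).
In Python, from bench import ctrl, imaging, close_job, finder gives the robot as it stands. The module is installed in compiled form; this text tells all that it offers.
- The arm moves only by the shell command python3 -m jog 'ROWS' [FORCE]. ROWS is JSON, a list that holds one entry, the list of rows, each a list of 7 numbers: the shift along the tool's x, y, z in cm, then the turn, a rotation vector about the tool's x, y, z in degrees, then the finger opening in cm, from 0 to 8.7. In form: [[[dx, dy, dz, ax, ay, az, claw], ...]]. A call has 1 to 12 rows; each row shifts and turns the commanded pose from where the row before left it, along the tool's axes as they then stand; what a row does not reach is not made up. A row lasts 1/10 s, in which the tool goes at most 50 mm and 8.59 degrees, less where a joint would pass 70% of its speed; a pose out of reach is approached as far as the arm can. A call is refused whole if a number of a shift passes 5 or a number of a turn 8.59, either way. A call with a gripper value outside its range is refused whole. The fingers move at their own pace and stop on an object; FORCE is the grip in N (left out, the last holds). Time passes only in rows, so rows that do not move let the fingers close. It gives the time, the measured TCP pose, the force and the opening at its end, in the units of the state.
- ctrl.get_state(): the state, without advancing time (a new reading comes with each control period).
- imaging.get_image(name): name is "side" or "top"; returns a dict with "frame" (480x640x3 uint8, red, green, blue), "intrinsics" (3x3 intrinsics, pixels), "k1" (the pictures are not rectified: a ray, as slopes to the right and down, at radius r is drawn at 1 + k1 r^2 times it, then the intrinsics apply), "pose" (4x4, takes a point from camera to world coordinates). Camera axes: x right, y down, z forward; pixel columns grow to the right and rows downward; lengths in m; the calibration is good to about 2 mm. A picture is of the moment at which its call begins. There is no depth.
- close_job(): hands the job in, once; it reports no verdict.
Trained networks look in the newest picture that a camera, given by its name, has taken for a name from the list of things; names that differ only in an ending like _2 or _b are one class to them, and where a whole thing is asked for, a point or a joint stands for the part that bears it (a point fixed in the world has none). Each returns a list of dicts, best first, with "conf" (0 to 1); they miss things now and then, are a little off and sometimes report something else, mostly with a low value. They report only what shows in the picture. A call takes as long as a camera call. They do not tell look-alikes from the thing itself.
- finder.trace(label, camera): "region" (480x640 bool, what is visible of it) and "point" ([row, column] as shares, 0 to 1, of the picture: columns of its width, rows of its height, amid what is visible of it).
- finder.spot_point(label, camera): "point" ([row, column] as shares, 0 to 1, of the picture: columns of its width, rows of its height: a listed point, or the origin of a listed thing).
The state is a dict: "time": time; "joint_positions": joint angles; "qd": joint speeds; "joint_torque": joint torques, N m; "position": TCP position; "tool_rot": TCP orientation; "ft_force": force on the tool from outside, world axes, zero at the start; "torque": the same for the moment, N m; "grip_width": opening from 0.0 (shut) to 1.0 (fully open).
Only numpy, scipy, OpenCV 4.12 (cv2) and the standard library are available. Lean on these libraries where they do the work, as an engineer would, in place of code of your own. Each camera call takes 0.05 s, during which the arm holds its last target. There are 200 camera calls.

## Working session

There is one attempt and no reset: what is moved stays moved. The work goes in short steps, Python scripts to look and compute and a shell command to move; the robot and the scene stay as the last step left them, time stands still between calls to the robot, and variables do not carry over. Pictures are saved under pics/ and viewed, about 12 in all and at most 16, crops included, and the job is handed in when it is done.

```bash
mkdir -p pics
cat > h.py <<'E'
import numpy as np, cv2
from bench import ctrl, imaging, close_job, finder
from scipy.spatial.transform import Rotation as R
def grab(n): return imaging.get_image(n)
def ray(im,u,v):
    K=im["intrinsics"];k=im["k1"]
    d=np.array([(u-K[0][2])/K[0][0],(v-K[1][2])/K[1][1]]);s=d.copy()
    for _ in range(30): s=d/(1+k*(s@s))
    T=np.array(im["pose"]);r=T[:3,:3]@np.array([s[0],s[1],1]);return T[:3,3],r
def at(im,u,v,z):
    o,r=ray(im,u,v);return o+r*(z-o[2])/r[2]
def proj(im,p):
    T=np.array(im["pose"]);c=T[:3,:3].T@(np.array(p)-T[:3,3]);s=c[:2]/c[2];s=s*(1+im["k1"]*(s@s))
    K=im["intrinsics"];return np.array([K[0][0]*s[0]+K[0][2],K[1][1]*s[1]+K[1][2]])
def save(im,f,crop=None,sc=1):
    a=im["frame"][:,:,::-1]
    if crop: a=a[crop[1]:crop[3],crop[0]:crop[2]]
    cv2.imwrite("pics/"+f,cv2.resize(a,None,fx=sc,fy=sc,interpolation=cv2.INTER_CUBIC))
E
python3 - <<'E'
from h import *
for c in ("top","side"):
    im=grab(c); save(im,c+"0.png",sc=1.25); T=np.array(im["pose"]);print(c,T.round(3).tolist(),im["k1"],np.array(im["intrinsics"]).tolist())
    for n,z in [("cap1_center",.023),("sink1_center",.021),("trafo_center",.021),("cap_tray_floor",.004),("sink_tray_floor",.004),("trafo_tray_floor",.004),("spool_center",.02),("jar_center",.025)]:
        for d in finder.spot_point(n,c):
            p=d["point"];u,v=p[1]*640,p[0]*480
            print(n,round(d["conf"],2),round(u),round(v),at(im,u,v,z).round(3)[:2])
print(ctrl.get_state())
E
```

```text
top [[-0.03, -0.988, 0.154, 0.302], [-0.999, 0.026, -0.023, 0.008], [0.019, -0.155, -0.988, 0.838], [0.0, 0.0, 0.0, 1.0]] 0.0048709265840839976 [[434.71371605533403, 0.0, 327.1078109657069], [0.0, 434.71371605533403, 240.15576322098244], [0.0, 0.0, 1.0]]
cap1_center 0.53 484 268 [ 0.367 -0.306]
sink1_center 0.8 170 232 [0.453 0.286]
sink1_center 0.61 211 239 [0.437 0.208]
trafo_center 0.9 318 206 [0.497 0.004]
cap_tray_floor 0.93 160 388 [0.167 0.303]
cap_tray_floor 0.58 191 155 [0.61  0.255]
trafo_tray_floor 0.92 318 143 [0.629 0.   ]
spool_center 0.89 441 230 [ 0.443 -0.23 ]
spool_center 0.6 322 209 [ 0.491 -0.004]
jar_center 0.94 267 249 [0.415 0.102]
jar_center 0.49 371 237 [ 0.433 -0.095]
side [[0.916, -0.199, 0.347, 0.096], [-0.4, -0.452, 0.797, -0.71], [-0.002, -0.87, -0.494, 0.507], [0.0, 0.0, 0.0, 1.0]] -0.0021859728221620025 [[472.39545227662467, 0.0, 322.23263069486705], [0.0, 472.39545227662467, 241.7876874905819], [0.0, 0.0, 1.0]]
cap1_center 0.7 390 374 [ 0.373 -0.308]
sink1_center 0.85 296 199 [0.465 0.299]
sink1_center 0.55 300 217 [0.439 0.202]
trafo_center 0.86 363 
[... 326 characters left out ...]
0.9, 'joint_positions': array([-1.13591922,  0.32094805, -0.07010393,  1.45046595,  0.02258867,
        1.37082072, -0.05688486]), 'qd': array([ 1.98146681e-03,  9.16711112e-04, -1.93445583e-03,  8.46805394e-04,
       -1.79453303e-05, -1.60183087e-03, -5.05949449e-04]), 'joint_torque': array([ 1.17346467e-04, -4.91092372e+01, -4.03112741e-01, -3.12767136e+01,
       -6.37632958e-02,  3.34468740e-02,  8.27906234e-06]), 'position': array([0.26553231, 0.59331818, 0.24463744]), 'tool_rot': array([6.56023508e-01, 3.07227150e+00, 2.12200154e-04]), 'ft_force': array([-0.00533033, -0.34167324,  1.4681256 ]), 'torque': array([-0.01727634,  0.00648497, -0.00627502]), 'grip_width': 1.0020751277430626}
```

View pics/top0.png

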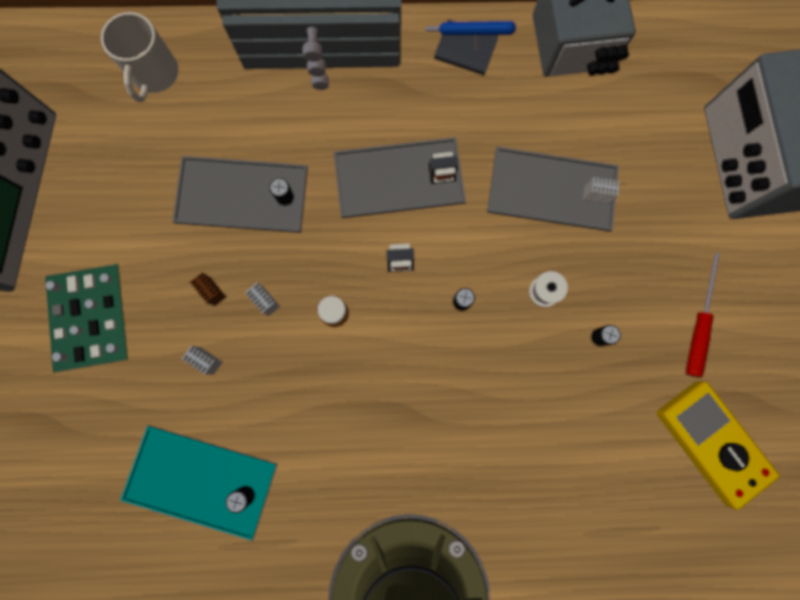

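View pics/side0.png

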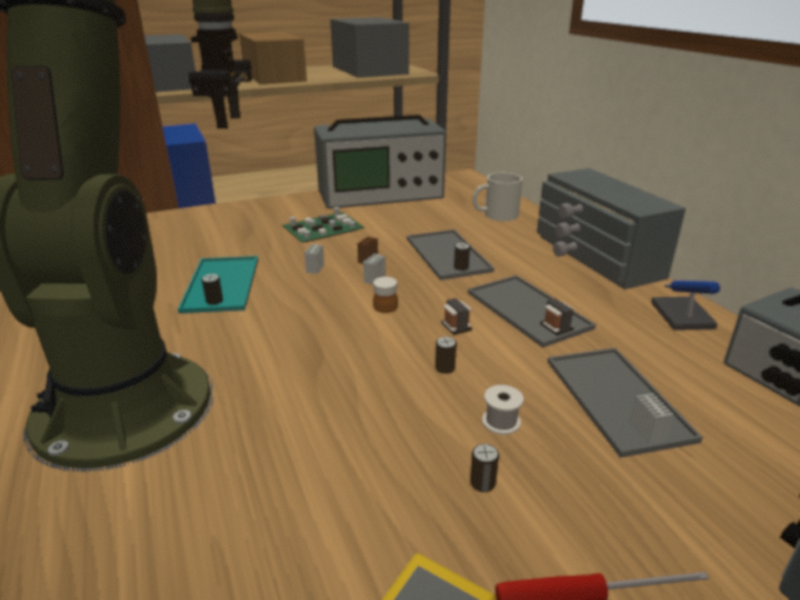

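The top view (800×600) shows these things:
- **Trays:** cap tray (240,195), trafo tray (400,178), sink tray (553,190).
- **Parts:** caps (465,298) and (607,335), sinks (262,298) and (202,360), trafo (400,257).
- **Left alone:** spool (549,288) and jar (332,310).
- **Could be mistaken:** brown finned block (208,289), turquoise tray (200,482) with its own capacitor (240,498), and the three fixed samples (281,190), (443,167), (603,187).

I choose the bare-aluminium blocks and the grey trays. Next I fit models to the masks.

```bash
cat > fit.py <<'E'
from h import *
from scipy.optimize import minimize
def corners(kind,x,y,a,z0=0.):
    if kind=="cap": t=np.linspace(0,2*np.pi,24,endpoint=False);q=.015*np.c_[np.cos(t),np.sin(t)];h=.046
    elif kind=="spool": t=np.linspace(0,2*np.pi,24,endpoint=False);q=.024*np.c_[np.cos(t),np.sin(t)];h=.040
    elif kind=="jar": t=np.linspace(0,2*np.pi,24,endpoint=False);q=.022*np.c_[np.cos(t),np.sin(t)];h=.050
    else:
        w,d,h=dict(sink=(.04,.024,.042),trafo=(.042,.034,.042),tray=(.11,.2,.010))[kind]
        q=np.array([[1,1],[-1,1],[-1,-1],[1,-1]])*[w/2,d/2]
    c,s=np.cos(a),np.sin(a);q=q@np.array([[c,s],[-s,c]])+[x,y]
    return np.r_[np.c_[q,0*q[:,0]+z0],np.c_[q,0*q[:,0]+z0+h]]
def hull(im,P): return cv2.convexHull(np.array([proj(im,p) for p in P],np.float32))
def mask(H):
    m=np.zeros((480*4,640*4),np.uint8);cv2.fillConvexPoly(m,np.round((H+.5)*4).astype(np.int32),1)
    return cv2.resize(m.astype(np.float32),(640,480),interpolation=cv2.INTER_AREA)
def fit(kind,views,x,y,a0s=(0.,),z0=0.):
    best=None
    def cost(p):
        c=0
        for im,M in views:
            m=mask(hull(im,corners(kind,p[0],p[1],p[2],z0)));c+=1-np.minimum(m,M).sum()/np.maximum(m,M).sum()
        return c/len(views)
    for a in a0s:
        r=minimize(cost,[x,y,a],method="Nelder-Mead",options=dict(initial_simplex=[[x,y,a],[x+.008,y,a],[x,y+.008,a],[x,y,a+.35]],maxfev=120,xatol=2e-4,fatol=5e-4))
        if best is None or r.fun<best.fun: best=r
    return best.x,best.fun
def near(label,cam,im,x,y,z,tol=18):
    u=proj(im,[x,y,z]);o=[]
    for d in finder.trace(label,cam):
        p=np.array(d["point"])[::-1]*[640,480]
        if np.linalg.norm(p-u)<tol: o.append((np.linalg.norm(p-u),d))
    return min(o,key=lambda t:t[0])[1]["region"].astype(np.float32) if o else None
E
cat > m.py <<'E'
from fit import *
I={c:grab(c) for c in("top","side")}
t=I["top"]
L=[("capA","cap","cap1_center",465,298),("capB","cap","cap1_center",607,335),("sinkA","sink","sink1_center",262,298),("sinkB","sink","sink1_center",202,360),("trafo","trafo","trafo_center",400,257),("spool","spool","spool_center",549,288),("jar","jar","jar_center",332,310),
("CAPT","tray","cap_tray_floor",240,195),("TRT","tray","trafo_tray_floor",400,178),("SKT","tray","sink_tray_floor",553,190)]
vis={c:I[c]["frame"][:,:,::-1].copy() for c in I}
for n,k,l,u,v in L:
    z=.005 if k=="tray" else .03
    x,y=at(t,u/1.25,v/1.25,z)[:2]
    V=[];s=""
    for c in I:
        r=near(l,c,I[c],x,y,z,40 if k=="tray" else 14)
        if r is None and k=="tray":
            for l2 in ("cap_tray_floor","sink_tray_floor","trafo_tray_floor"):
                if r is None: r=near(l2,c,I[c],x,y,z,40)
        if r is not None: V.append((I[c],r));s+=c[0]
    if not V: print(n,"none",x,y);continue
    p,f=fit(k,V,x,y,(0,.8,1.6,2.4) if k in("sink","trafo") else (0.,))
    print(n,s,p.round(4),"deg",round(np.degrees(p[2]),1),"1-iou",round(f,3),"r",round(np.hypot(p[0],p[1]),3))
    for c in I: cv2.polylines(vis[c],[np.round(hull(I[c],corners(k,*p))).astype(np.int32)],True,(0,0,255) if k!="tray" else (0,255,255),1)
a=cv2.resize(vis["top"][90:310,120:520],(800,440));cv2.imwrite("pics/fit_top.png",a)
a=cv2.resize(vis["side"][150:420,200:600],(800,540));cv2.imwrite("pics/fit_side.png",a)
E
python3 m.py
```

```text
capA none 0.42870391512108297 -0.09576809035865612
capB ts [ 0.3685 -0.3074  0.2379] deg 13.6 1-iou 0.144 r 0.48
sinkA ts [0.4378 0.2095 0.7465] deg 42.8 1-iou 0.162 r 0.485
sinkB none 0.3468789899043555 0.29531006120335906
trafo ts [ 4.9560e-01 -7.0000e-04  1.5867e+00] deg 90.9 1-iou 0.15 r 0.496
spool ts [ 0.4423 -0.2256  0.3553] deg 20.4 1-iou 0.1 r 0.496
jar ts [0.4168 0.1033 0.3111] deg 17.8 1-iou 0.149 r 0.429
CAPT ts [ 0.613   0.2512 -0.0939] deg -5.4 1-iou 0.06 r 0.662
TRT ts [ 0.6341 -0.0015  0.1029] deg 5.9 1-iou 0.059 r 0.634
SKT s [ 0.6117 -0.2491 -0.1855] deg -10.6 1-iou 0.023 r 0.661
```

View pics/fit_top.png

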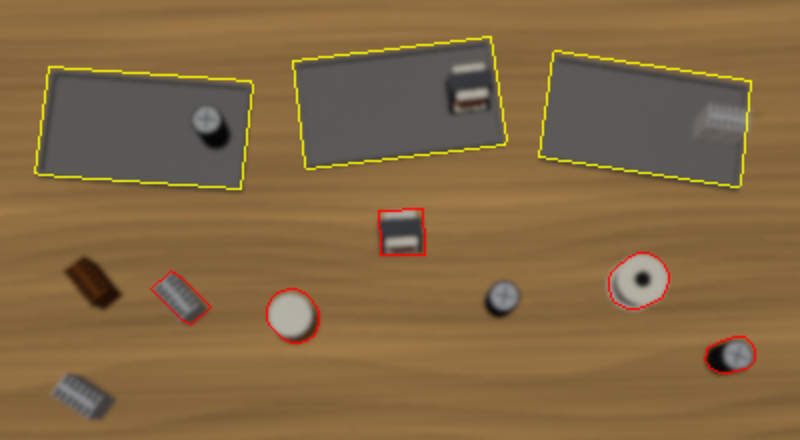

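View pics/fit_side.png

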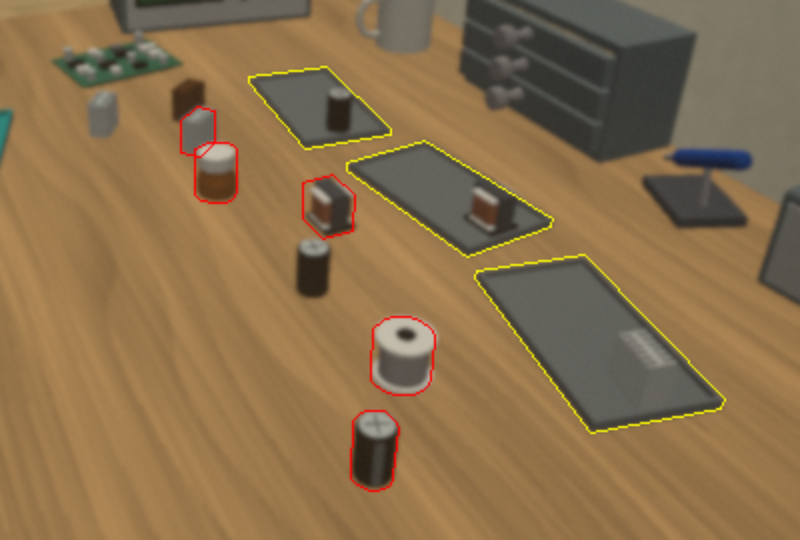

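The overlays sit well on eight of the ten objects. In the top crop, capA (503,298) and sinkB (83,396) were missed by the network, so I'll fit those two from a colour mask. I'll also refit the others the same way as a cross-check.

```bash
cat > m2.py <<'E'
from fit import *
I={c:grab(c) for c in("top","side")}
def seg(im,x,y,z,r=26):
    f=im["frame"];u=np.round(proj(im,[x,y,z])).astype(int)
    lab=cv2.cvtColor(f,cv2.COLOR_RGB2LAB).astype(np.float32)
    y0,y1,x0,x1=max(u[1]-r,0),u[1]+r,max(u[0]-r,0),u[0]+r
    m=np.zeros(f.shape[:2],np.uint8);b=lab[y0:y1,x0:x1]
    m[y0:y1,x0:x1]=(b[:,:,2]<np.percentile(lab[:,:,2][y0:y1,x0:x1],90)-11)
    n,l,st,c=cv2.connectedComponentsWithStats(m)
    k=min(range(1,n),key=lambda i:np.linalg.norm(c[i]-u)-.02*st[i,4]);return (l==k).astype(np.float32)
vis={c:I[c]["frame"][:,:,::-1].copy() for c in I}
for n,k,x,y in [("capA","cap",.421,-.094),("capB","cap",.3685,-.3074),("sinkB","sink",.342,.291),("sinkA","sink",.438,.2095)]:
    V=[(I[c],seg(I[c],x,y,.022)) for c in I]
    for sel in (V,V[:1],V[1:]):
        p,f=fit(k,sel,x,y,(0,.8,1.6,2.4) if k=="sink" else (0.,))
        print(n,p[:2].round(4),"deg",round(np.degrees(p[2])%180,1),round(f,3),[int(v[1].sum()) for v in sel])
        if sel is V:
            for c in I: cv2.polylines(vis[c],[np.round(hull(I[c],corners(k,*p))).astype(np.int32)],True,(0,0,255),1)
a=np.vstack([cv2.resize(vis["top"][200:310,140:520],(760,220)),cv2.resize(vis["side"][180:400,220:600],(570,330))[:, :570].copy() if 0 else cv2.copyMakeBorder(cv2.resize(vis["side"][180:400,220:420],(320,352)),0,0,0,440,0)])
cv2.imwrite("pics/fit2.png",a)
E
python3 m2.py
```

```text
capA [ 0.4296 -0.0935] deg 1.3 0.101 [260, 445]
capA [ 0.4286 -0.0931] deg 4.1 0.057 [260]
capA [ 0.4318 -0.0915] deg 7.5 0.082 [445]
capB [ 0.3682 -0.3067] deg 8.3 0.107 [324, 747]
capB [ 0.367  -0.3059] deg 12.5 0.083 [324]
capB [ 0.37   -0.3054] deg 16.9 0.07 [747]
sinkB [0.3485 0.299 ] deg 55.5 0.075 [469, 317]
sinkB [0.3477 0.2989] deg 55.9 0.047 [469]
sinkB [0.35   0.2995] deg 54.1 0.064 [317]
sinkA [0.4373 0.211 ] deg 38.8 0.317 [400, 846]
sinkA [0.4369 0.2109] deg 38.8 0.052 [400]
sinkA [0.4373 0.2003] deg 114.4 0.546 [846]
```

View pics/fit2.png

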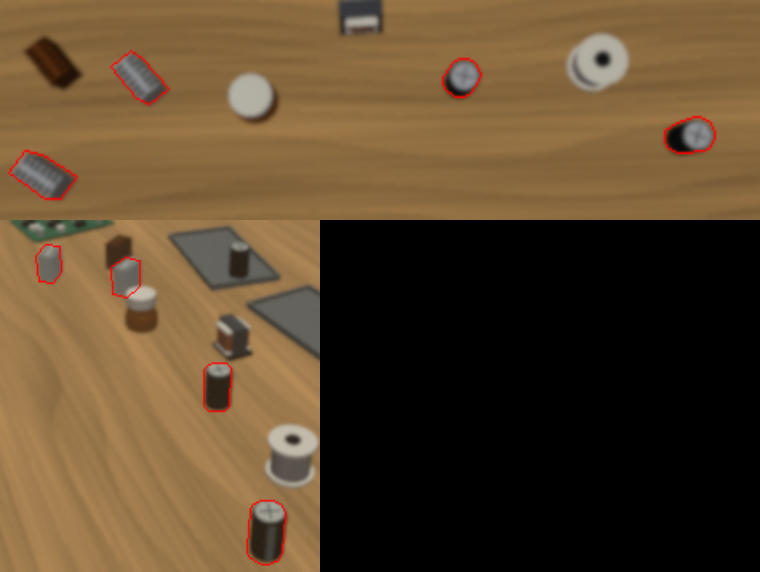

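The red outlines now match all four parts: the caps at about (462,78) and (690,135), the sinks at (140,78) and (43,175) in this crop. Now a move calculator.

```bash
cat > plan.py <<'E'
import sys
from h import *
s=ctrl.get_state();p=s["position"];Rt=R.from_rotvec(s["tool_rot"]).as_matrix()
w=list(map(float,sys.argv[1:]))
print("t",round(s["time"],1),"pos",p.round(4),"grip",round(s["grip_width"]*8.7,2),"F",s["ft_force"].round(1),"jaw",round(np.degrees(np.arctan2(Rt[1,1],Rt[0,1])),1),"tilt",np.degrees(np.arccos(-Rt[2,2])).round(2))
# args: x y z jaw (deg), world targets of the TCP
jaw=np.degrees(np.arctan2(Rt[1,1],Rt[0,1]));d=(w[3]-jaw+90)%180-90
R2=R.from_euler("z",d,degrees=True).as_matrix()@Rt
print("az turn",round(-d,2),"then shift cm",(R2.T@(np.array(w[:3])-p)*100).round(2), "| cur-frame shift",(Rt.T@(np.array(w[:3])-p)*100).round(2))
E
python3 plan.py .3485 .299 .15 55.5
```

```text
t 2.2 pos [0.2655 0.5933 0.2446] grip 8.69 F [0.6 0.8 1. ] jaw 65.9 tilt 0.0
az turn 10.39 then shift cm [-23.51 -19.55   9.46] | cur-frame shift [-19.59 -23.47   9.46]
```

```bash
python3 -m jog '[[[0,0,0,0,0,5.2,8.7],[0,0,0,0,0,5.19,8.7],[-2.6,-2.2,1,0,0,0,8.7],[-2.6,-2.2,1,0,0,0,8.7],[-2.6,-2.2,1,0,0,0,8.7],[-2.6,-2.2,1,0,0,0,8.7],[-2.6,-2.2,1,0,0,0,8.7],[-2.6,-2.2,1,0,0,0,8.7],[-2.6,-2.2,1,0,0,0,8.7],[-2.6,-2.2,1,0,0,0,8.7],[-2.6,-1.9,1,0,0,0,8.7],[0,0,0,0,0,0,8.7]]]' 20; python3 plan.py .3485 .299 .026 55.5
```

```text
time: 3.45
position: [0.3491, 0.2951, 0.1534]
tool_rot: [-0.941, -2.997, 0.005]
ft_force: [0.0, -0.1, 0.2]
grip_width: 0.999
t 3.5 pos [0.3491 0.2951 0.1534] grip 8.69 F [ 0.  -0.1  0.2] jaw 55.1 tilt 0.18
az turn -0.37 then shift cm [ 0.28  0.33 12.74] | cur-frame shift [ 0.28  0.33 12.74]
```

```bash
python3 -m jog '[[[0.28,0.33,2.5,0,0,0,8.7],[0,0,2.5,0,0,0,8.7],[0,0,2.5,0,0,0,8.7],[0,0,2,0,0,0,8.7],[0,0,1.5,0,0,0,8.7],[0,0,1.2,0,0,0,8.7],[0,0,0.5,0,0,0,8.7],[0,0,0,0,0,0,8.7]]]' 20; python3 plan.py .3485 .299 .026 55.5
python3 - <<'E'
from h import *
im=grab("top");u=proj(im,[.3485,.299,.03]).astype(int);save(im,"g1.png",(max(u[0]-60,0),u[1]-50,u[0]+60,u[1]+50),4)
E
```

```text
time: 4.25
position: [0.3473, 0.3045, 0.0273]
tool_rot: [-0.931, -3.0, 0.001]
ft_force: [-0.4, 0.3, 0.1]
grip_width: 0.997
t 4.2 pos [0.3473 0.3045 0.0273] grip 8.67 F [-0.4  0.3  0.1] jaw 55.5 tilt 0.04
az turn 0.02 then shift cm [-0.41 -0.38  0.13] | cur-frame shift [-0.41 -0.38  0.13]
```

View pics/g1.png

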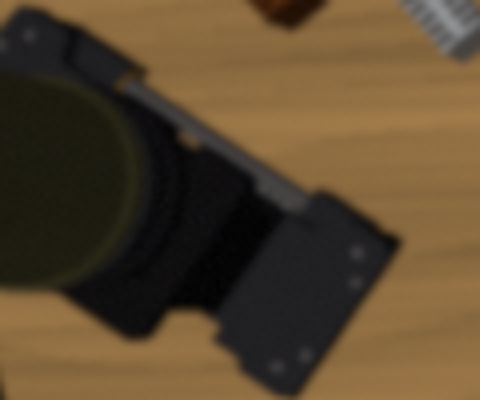

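The picture shows only the gripper's body hiding the sink, so it isn't useful. The numbers show a lag (the command had not been reached at the last reading), so I correct that and then grip.

```bash
python3 -m jog '[[[-0.41,-0.38,0.13,0,0,0,8.7],[0,0,0,0,0,0,8.7],[0,0,0,0,0,0,8.7],[0,0,0,0,0,0,2],[0,0,0,0,0,0,2],[0,0,0,0,0,0,2],[0,0,0,0,0,0,2],[0,0,0,0,0,0,2],[0,0,0,0,0,0,2],[0,0,0,0,0,0,2]]]' 20; python3 plan.py .3485 .299 .14 55.5
```

```text
time: 5.3
position: [0.3487, 0.2989, 0.0262]
tool_rot: [-0.931, -3.0, 0.0]
ft_force: [-1.1, -0.6, -0.5]
grip_width: 0.459
t 5.3 pos [0.3487 0.2989 0.0262] grip 4.0 F [-1.1 -0.6 -0.5] jaw 55.5 tilt 0.01
az turn 0.0 then shift cm [  0.02  -0.   -11.38] | cur-frame shift [  0.02  -0.   -11.38]
```

Gripped at 4.00 cm, which equals the sink's x width. Lift, then turn and carry to the sink tray.

```bash
python3 -m jog '[[[0,0,-1,0,0,0,2],[0,0,-2,0,0,0,2],[0,0,-3,0,0,0,2],[0,0,-3,0,0,0,2],[0,0,-2.4,0,0,0,2],[0,0,0,0,0,8.25,2],[0,0,0,0,0,8.25,2],[0,0,0,0,0,8.25,2],[0,0,0,0,0,8.25,2],[0,0,0,0,0,8.25,2],[0,0,0,0,0,8.25,2],[0,0,0,0,0,8.25,2]]]' 20;  python3 -m jog '[[[0,0,0,0,0,8.3,2],[0,0,0,0,0,0,2],[0,0,0,0,0,0,2]]]'; python3 plan.py .6237 -.1852 .14 -10.6
```

```text
time: 6.5
position: [0.3487, 0.2988, 0.1409]
tool_rot: [-2.271, -2.171, -0.001]
ft_force: [-0.5, -0.1, -0.9]
grip_width: 0.458
time: 6.8
position: [0.3487, 0.2989, 0.1406]
tool_rot: [-2.413, -2.012, -0.001]
ft_force: [-0.1, 0.5, 0.1]
grip_width: 0.461
t 6.8 pos [0.3487 0.2989 0.1406] grip 4.01 F [-0.1  0.5  0.1] jaw -10.4 tilt 0.02
az turn 0.25 then shift cm [-42.53  35.93   0.06] | cur-frame shift [-42.68  35.75   0.06]
```

```bash
python3 -m jog '[[[-1,0.9,0,0,0,0,2],[-2.1,1.8,0,0,0,0,2],[-2.1,1.8,0,0,0,0,2],[-2.1,1.8,0,0,0,0,2],[-2.1,1.8,0,0,0,0,2],[-2.1,1.8,0,0,0,0,2],[-2.1,1.8,0,0,0,0,2],[-2.1,1.8,0,0,0,0,2],[-2.1,1.8,0,0,0,0,2],[-2.1,1.8,0,0,0,0,2],[-2.1,1.8,0,0,0,0,2],[-2.1,1.8,0,0,0,0,2]]]'; python3 -m jog '[[[-2.1,1.8,0,0,0,0,2],[-2.1,1.8,0,0,0,0,2],[-2.1,1.8,0,0,0,0,2],[-2.1,1.8,0,0,0,0,2],[-2.1,1.8,0,0,0,0,2],[-2.1,1.8,0,0,0,0,2],[-2.1,1.8,0,0,0,0,2],[-2.1,1.6,0,0,0,0,2],[-1.7,0.9,0,0,0,0,2],[0,0,0,0,0,0,2],[0,0,0,0,0,0,2]]]'; python3 plan.py .6237 -.1852 .031 -10.6
```

```text
time: 8.0
position: [0.5085, 0.0218, 0.1404]
tool_rot: [2.415, 2.009, -0.0]
ft_force: [0.7, -0.2, -1.3]
grip_width: 0.454
time: 9.1
position: [0.622, -0.1862, 0.14]
tool_rot: [-2.416, -2.007, 0.001]
ft_force: [-0.3, 0.3, -1.2]
grip_width: 0.457
t 9.1 pos [ 0.622  -0.1862  0.14  ] grip 3.97 F [-0.3  0.3 -1.2] jaw -10.6 tilt 0.06
az turn 0.02 then shift cm [ 0.13  0.16 10.9 ] | cur-frame shift [ 0.13  0.16 10.9 ]
```

```bash
python3 -m jog '[[[0.13,0.16,2,0,0,0,2],[0,0,2.5,0,0,0,2],[0,0,2.5,0,0,0,2],[0,0,2,0,0,0,2],[0,0,1,0,0,0,2],[0,0,0.5,0,0,0,2],[0,0,0.3,0,0,0,2],[0,0,0.1,0,0,0,2],[0,0,0,0,0,0,2],[0,0,0,0,0,0,2]]]'; python3 plan.py .6237 -.1852 .0305 -10.6
```

```text
time: 10.1
position: [0.625, -0.1846, 0.0321]
tool_rot: [2.415, 2.007, 0.001]
ft_force: [0.5, -0.6, -0.4]
grip_width: 0.458
t 10.1 pos [ 0.625  -0.1846  0.0321] grip 3.98 F [ 0.5 -0.6 -0.4] jaw -10.5 tilt 0.08
az turn 0.05 then shift cm [-0.08 -0.12  0.16] | cur-frame shift [-0.08 -0.12  0.16]
```

```bash
python3 -m jog '[[[-0.08,-0.12,0.1,0,0,0,2],[0,0,0.06,0,0,0,2],[0,0,0,0,0,0,2],[0,0,0,0,0,0,6],[0,0,0,0,0,0,6],[0,0,0,0,0,0,6],[0,0,-1,0,0,0,6],[0,0,-2,0,0,0,6],[0,0,-3,0,0,0,6],[0,0,-3,0,0,0,6],[0,0,-2,0,0,0,7],[0,0,0,0,0,0,7]]]'; python3 plan.py .4375 .2105 .14 40
```

```text
time: 11.3
position: [0.6255, -0.1859, 0.1441]
tool_rot: [2.412, 2.004, 0.007]
ft_force: [-0.0, -0.5, 0.8]
grip_width: 0.771
t 11.3 pos [ 0.6255 -0.1859  0.1441] grip 6.7 F [-0.  -0.5  0.8] jaw -10.6 tilt 0.42
az turn -50.56 then shift cm [42.45 11.08  0.49] | cur-frame shift [ 35.53 -25.74   0.23]
```

```bash
python3 -m jog '[[[2.1,-1.5,0,0,0,0,7],[2.1,-1.5,0,0,0,0,7],[2.1,-1.5,0,0,0,0,7],[2.1,-1.5,0,0,0,0,7],[2.1,-1.5,0,0,0,0,7],[2.1,-1.5,0,0,0,0,7],[2.1,-1.5,0,0,0,0,7],[2.1,-1.5,0,0,0,0,7],[2.1,-1.5,0,0,0,0,7],[2.1,-1.5,0,0,0,0,7],[2.1,-1.5,0,0,0,0,7],[2.1,-1.5,0,0,0,0,7]]]'; python3 -m jog '[[[2.1,-1.5,0,0,0,0,7],[2.1,-1.5,0,0,0,0,7],[2.1,-1.5,0,0,0,0,7],[2.1,-1.5,0,0,0,0,7],[1.9,-1.7,0,0,0,0,7],[0,0,0,0,0,-8.4,7],[0,0,0,0,0,-8.4,7],[0,0,0,0,0,-8.4,7],[0,0,0,0,0,-8.4,7],[0,0,0,0,0,-8.4,7],[0,0,0,0,0,-8.4,7],[0,0,0,0,0,0,7]]]'; python3 plan.py .4375 .2105 .026 40
python3 - <<'E'
from h import *
im=grab("side");save(im,"s1.png",(370,230,590,390),3)
E
```

```text
time: 12.5
position: [0.4913, 0.0965, 0.139]
tool_rot: [-2.416, -2.008, 0.001]
ft_force: [0.7, 0.2, -0.2]
grip_width: 0.806
time: 13.7
position: [0.435, 0.2107, 0.139]
tool_rot: [-1.331, -2.845, 0.002]
ft_force: [-0.0, 0.1, 0.2]
grip_width: 0.806
t 13.7 pos [0.435  0.2107 0.139 ] grip 7.02 F [-0.   0.1  0.2] jaw 39.9 tilt 0.07
az turn -0.13 then shift cm [-0.18  0.19 11.3 ] | cur-frame shift [-0.18  0.19 11.3 ]
```

View pics/s1.png

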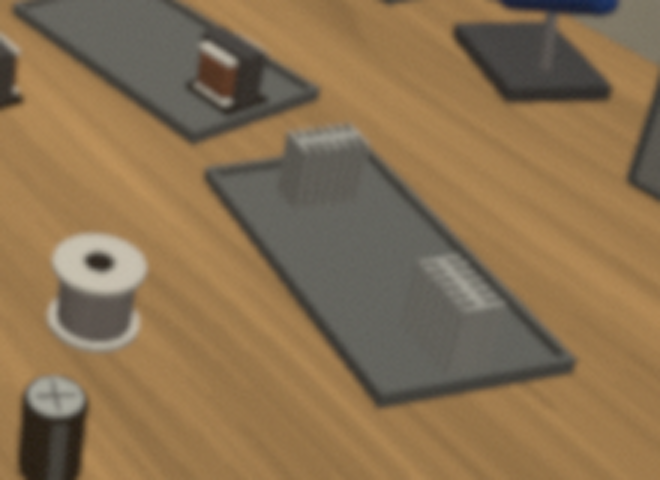

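The first sink stands upright in the sink tray at (325,165) in this crop, with the sample at (460,310). On to sinkA.

```bash
python3 -m jog '[[[-0.18,0.19,2.5,0,0,0,7],[0,0,2.5,0,0,0,7],[0,0,2.5,0,0,0,7],[0,0,2,0,0,0,7],[0,0,1,0,0,0,7],[0,0,0.5,0,0,0,7],[0,0,0.3,0,0,0,7],[0,0,0,0,0,0,7],[0,0,0,0,0,0,7]]]' 20; python3 plan.py .4375 .2105 .026 40
```

```text
time: 14.65
position: [0.4388, 0.2113, 0.0275]
tool_rot: [1.332, 2.845, 0.002]
ft_force: [0.4, -0.5, 0.6]
grip_width: 0.805
t 14.7 pos [0.4388 0.2113 0.0275] grip 7.0 F [ 0.4 -0.5  0.6] jaw 39.8 tilt 0.09
az turn -0.17 then shift cm [ 0.02 -0.15  0.15] | cur-frame shift [ 0.02 -0.15  0.15]
```

```bash
python3 -m jog '[[[0,-0.15,0.15,0,0,0,7],[0,0,0,0,0,0,2],[0,0,0,0,0,0,2],[0,0,0,0,0,0,2],[0,0,0,0,0,0,2],[0,0,0,0,0,0,2],[0,0,0,0,0,0,2]]]' 20; python3 -m jog '[[[0,0,-1,0,0,0,2],[0,0,-2,0,0,0,2],[0,0,-3,0,0,0,2],[0,0,-3,0,0,0,2],[0,0,-2.4,0,0,0,2],[0,0,0,0,0,8.4,2],[0,0,0,0,0,8.4,2],[0,0,0,0,0,8.4,2],[0,0,0,0,0,8.4,2],[0,0,0,0,0,8.4,2],[0,0,0,0,0,8.4,2],[0,0,0,0,0,0,2]]]'; python3 plan.py .6126 -.2442 .14 -10.6
```

```text
time: 15.35
position: [0.437, 0.21, 0.0252]
tool_rot: [1.331, 2.845, 0.0]
ft_force: [0.5, 0.3, 0.9]
grip_width: 0.462
time: 16.55
position: [0.437, 0.2098, 0.1397]
tool_rot: [2.417, 2.007, 0.001]
ft_force: [0.4, -0.8, -0.1]
grip_width: 0.461
t 16.6 pos [0.437  0.2098 0.1397] grip 4.01 F [ 0.4 -0.8 -0.1] jaw -10.6 tilt 0.02
az turn 0.02 then shift cm [-4.140e+01  2.561e+01 -3.000e-02] | cur-frame shift [-4.141e+01  2.560e+01 -3.000e-02]
```

```bash
python3 -m jog '[[[-1,0.6,0,0,0,0,2],[-2.3,1.4,0,0,0,0,2],[-2.3,1.4,0,0,0,0,2],[-2.3,1.4,0,0,0,0,2],[-2.3,1.4,0,0,0,0,2],[-2.3,1.4,0,0,0,0,2],[-2.3,1.4,0,0,0,0,2],[-2.3,1.4,0,0,0,0,2],[-2.3,1.4,0,0,0,0,2],[-2.3,1.4,0,0,0,0,2],[-2.3,1.4,0,0,0,0,2],[-2.3,1.4,0,0,0,0,2]]]'; python3 -m jog '[[[-2.3,1.4,0,0,0,0,2],[-2.3,1.4,0,0,0,0,2],[-2.3,1.4,0,0,0,0,2],[-2.3,1.4,0,0,0,0,2],[-2.3,1.5,0,0,0,0,2],[-2,1.5,0,0,0,0,2],[-1.6,1.2,0,0,0,0,2],[0,0,0,0,0,0,2],[0,0,0,0,0,0,2]]]'; python3 plan.py .6126 -.2442 .0298 -10.6
```

```text
time: 17.75
position: [0.5461, -0.0801, 0.1394]
tool_rot: [2.414, 2.011, -0.0]
ft_force: [0.4, -0.2, -0.6]
grip_width: 0.46
time: 18.65
position: [0.6141, -0.2449, 0.139]
tool_rot: [-2.415, -2.008, 0.001]
ft_force: [-0.2, 1.0, -0.5]
grip_width: 0.461
t 18.6 pos [ 0.6141 -0.2449  0.139 ] grip 4.01 F [-0.2  1.  -0.5] jaw -10.5 tilt 0.06
az turn 0.07 then shift cm [ 0.04 -0.15 10.92] | cur-frame shift [ 0.04 -0.15 10.92]
```

```bash
python3 -m jog '[[[0,-0.15,2,0,0,0,2],[0,0,2.5,0,0,0,2],[0,0,2.5,0,0,0,2],[0,0,2,0,0,0,2],[0,0,1,0,0,0,2],[0,0,0.5,0,0,0,2],[0,0,0.3,0,0,0,2],[0,0,0.1,0,0,0,2],[0,0,0,0,0,0,2],[0,0,0,0,0,0,2]]]'; python3 plan.py .6126 -.2442 .0298 -10.6
```

```text
time: 19.65
position: [0.6138, -0.2443, 0.031]
tool_rot: [2.415, 2.007, 0.001]
ft_force: [0.3, -0.4, -0.7]
grip_width: 0.456
t 19.6 pos [ 0.6138 -0.2443  0.031 ] grip 3.97 F [ 0.3 -0.4 -0.7] jaw -10.5 tilt 0.08
az turn 0.05 then shift cm [-0.02 -0.12  0.12] | cur-frame shift [-0.02 -0.12  0.12]
```

```bash
python3 -m jog '[[[0,-0.12,0.1,0,0,0,2],[0,0,0.02,0,0,0,2],[0,0,0,0,0,0,6],[0,0,0,0,0,0,6],[0,0,0,0,0,0,6],[0,0,-1,0,0,0,6],[0,0,-2,0,0,0,6],[0,0,-3,0,0,0,6],[0,0,-3,0,0,0,6],[0,0,-2,0,0,0,7],[0,0,0,0,0,-5.8,7],[0,0,0,0,0,-5.8,7]]]'; python3 -m jog '[[[0,0,0,0,0,0,7],[0,0,0,0,0,0,7]]]'; python3 plan.py .4956 -.0007 .14 1
```

```text
time: 20.85
position: [0.6129, -0.2442, 0.1411]
tool_rot: [2.195, 2.244, 0.002]
ft_force: [-1.0, -0.4, -0.4]
grip_width: 0.793
time: 21.05
position: [0.6122, -0.2439, 0.1394]
tool_rot: [2.204, 2.239, 0.001]
ft_force: [0.9, -0.6, 0.4]
grip_width: 0.799
t 21.1 pos [ 0.6122 -0.2439  0.1394] grip 6.95 F [ 0.9 -0.6  0.4] jaw 0.9 tilt 0.03
az turn -0.1 then shift cm [ 24.52 -11.23  -0.06] | cur-frame shift [ 24.51 -11.27  -0.06]
```

```bash
python3 -m jog '[[[2.4,-1.1,0,0,0,0,7],[2.4,-1.1,0,0,0,0,7],[2.4,-1.1,0,0,0,0,7],[2.4,-1.1,0,0,0,0,7],[2.4,-1.1,0,0,0,0,7],[2.4,-1.1,0,0,0,0,7],[2.4,-1.1,0,0,0,0,7],[2.4,-1.1,0,0,0,0,7],[2.4,-1.1,0,0,0,0,7],[2.9,-1.4,0,0,0,0,7],[0,0,0,0,0,0,7],[0,0,0,0,0,0,7]]]'; python3 plan.py .4956 -.0007 .0255 1
python3 - <<'E'
from h import *
im=grab("top");u=proj(im,[.4956,-.0007,.03]).astype(int);print(u);save(im,"g2.png",(u[0]-100,u[1]-80,u[0]+100,u[1]+70),3)
E
```

```text
time: 22.25
position: [0.4947, -0.0005, 0.1392]
tool_rot: [2.201, 2.242, 0.001]
ft_force: [-0.1, -0.6, -0.5]
grip_width: 0.805
t 22.2 pos [ 0.4947 -0.0005  0.1392] grip 7.0 F [-0.1 -0.6 -0.5] jaw 1.1 tilt 0.03
az turn 0.06 then shift cm [-0.02  0.09 11.37] | cur-frame shift [-0.02  0.09 11.37]
[320 205]
```

View pics/g2.png

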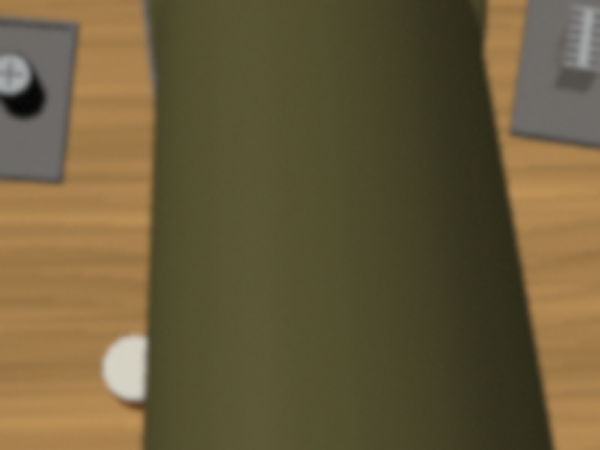

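The arm hides the transformer here, so this view adds nothing. The fit agreed in both cameras, so I go down and grip.

```bash
python3 -m jog '[[[0,0.09,2.5,0,0,0,7],[0,0,2.5,0,0,0,7],[0,0,2.5,0,0,0,7],[0,0,2,0,0,0,7],[0,0,1,0,0,0,7],[0,0,0.6,0,0,0,7],[0,0,0.3,0,0,0,7],[0,0,0,0,0,0,7],[0,0,0,0,0,0,7]]]' 25; python3 -m jog '[[[0,0,0,0,0,0,2],[0,0,0,0,0,0,2],[0,0,0,0,0,0,2],[0,0,0,0,0,0,2],[0,0,0,0,0,0,2],[0,0,0,0,0,0,2],[0,0,0,0,0,0,2]]]' 25; python3 plan.py .4956 -.0007 .14 5.9
```

```text
time: 23.2
position: [0.4964, -0.0009, 0.0257]
tool_rot: [2.201, 2.241, 0.002]
ft_force: [-0.4, -0.1, -0.8]
grip_width: 0.806
time: 23.9
position: [0.4959, -0.0009, 0.0251]
tool_rot: [2.201, 2.241, 0.001]
ft_force: [0.9, 0.2, -0.3]
grip_width: 0.389
t 23.9 pos [ 0.4959 -0.0009  0.0251] grip 3.39 F [ 0.9  0.2 -0.3] jaw 1.0 tilt 0.04
az turn -4.85 then shift cm [  0.03  -0.02 -11.49] | cur-frame shift [  0.02  -0.02 -11.49]
```

```bash
python3 -m jog '[[[0,0,-1,0,0,-2.4,2],[0,0,-2,0,0,-2.4,2],[0,0,-3,0,0,0,2],[0,0,-3,0,0,0,2],[0,0,-1.5,0,0,0,2],[-0.5,2.2,0,0,0,0,2],[-0.5,2.2,0,0,0,0,2],[-0.5,2.2,0,0,0,0,2],[0,2.2,0,0,0,0,2],[0,2.2,0,0,0,0,2],[0,2.2,0,0,0,0,2],[0,0,0,0,0,0,2]]]'; python3 -m jog '[[[0,0,0,0,0,0,2]]]';python3 plan.py .631 .0283 .0298 5.9
```

```text
time: 25.1
position: [0.63, -0.0016, 0.1289]
tool_rot: [2.104, 2.333, -0.001]
ft_force: [0.6, 0.0, -1.9]
grip_width: 0.387
time: 25.2
position: [0.6276, -0.0025, 0.1288]
tool_rot: [-2.104, -2.331, 0.004]
ft_force: [-0.4, 0.3, -1.7]
grip_width: 0.39
t 25.2 pos [ 0.6276 -0.0025  0.1288] grip 3.4 F [-0.4  0.3 -1.7] jaw 5.9 tilt 0.16
az turn -0.05 then shift cm [3.03 0.68 9.9 ] | cur-frame shift [3.03 0.68 9.9 ]
```

```bash
python3 -m jog '[[[1.5,0.4,0,0,0,0,2],[1.53,0.28,1,0,0,0,2],[0,0,2.5,0,0,0,2],[0,0,2.5,0,0,0,2],[0,0,2,0,0,0,2],[0,0,1,0,0,0,2],[0,0,0.5,0,0,0,2],[0,0,0.3,0,0,0,2],[0,0,0,0,0,0,2],[0,0,0,0,0,0,2]]]';python3 plan.py .631 .0283 .0296 5.9
```

```text
time: 26.2
position: [0.6329, 0.0286, 0.033]
tool_rot: [2.105, 2.331, 0.002]
ft_force: [-0.4, -0.3, -1.7]
grip_width: 0.384
t 26.2 pos [0.6329 0.0286 0.033 ] grip 3.34 F [-0.4 -0.3 -1.7] jaw 5.8 tilt 0.1
az turn -0.05 then shift cm [-0.01 -0.19  0.34] | cur-frame shift [-0.01 -0.19  0.34]
```

```bash
python3 -m jog '[[[0,-0.19,0.2,0,0,0,2],[0,0,0.13,0,0,0,2],[0,0,0,0,0,0,2],[0,0,0,0,0,0,5.8],[0,0,0,0,0,0,5.8],[0,0,0,0,0,0,5.8],[0,0,-1,0,0,0,5.8],[0,0,-2,0,0,0,5.8],[0,0,-3,0,0,0,5.8],[0,0,-3,0,0,0,6.5],[0,0,-2,0,0,6,6.5],[0,0,0,0,0,6,6.5]]]'; python3 -m jog '[[[0,0,0,0,0,6.2,6.5],[0,0,0,0,0,0,6.5],[0,0,0,0,0,0,6.5]]]'; python3 plan.py .4296 -.0935 .14 -12.3
```

```text
time: 27.4
position: [0.6328, 0.0281, 0.1436]
tool_rot: [2.339, 2.091, 0.01]
ft_force: [0.5, -0.6, 0.1]
grip_width: 0.741
time: 27.7
position: [0.6303, 0.0283, 0.1391]
tool_rot: [2.445, 1.973, 0.001]
ft_force: [-0.1, 0.8, 0.9]
grip_width: 0.748
t 27.7 pos [0.6303 0.0283 0.1391] grip 6.51 F [-0.1  0.8  0.9] jaw -12.2 tilt 0.02
az turn 0.1 then shift cm [-16.18 -17.01  -0.1 ] | cur-frame shift [-16.15 -17.04  -0.1 ]
```

```bash
python3 -m jog '[[[-1.8,-1.9,0,0,0,0,6.5],[-1.8,-1.9,0,0,0,0,6.5],[-1.8,-1.9,0,0,0,0,6.5],[-1.8,-1.9,0,0,0,0,6.5],[-1.8,-1.9,0,0,0,0,6.5],[-1.8,-1.9,0,0,0,0,6.5],[-1.8,-1.9,0,0,0,0,6.5],[-1.8,-1.9,0,0,0,0,6.5],[-1.75,-1.84,0,0,0,0,6.5],[0,0,0,0,0,0,6.5],[0,0,0,0,0,0,6.5]]]'; python3 -m jog '[[[0,0,2.5,0,0,0,6.5],[0,0,2.5,0,0,0,6.5],[0,0,2.5,0,0,0,6.5],[0,0,2,0,0,0,6.5],[0,0,0.8,0,0,0,6.5],[0,0,0.5,0,0,0,6.5],[0,0,0.1,0,0,0,6.5],[0,0,0,0,0,0,6.5],[0,0,0,0,0,0,6.5]]]' 20;python3 plan.py .4296 -.0935 .0275 -12.3
```

```text
time: 28.8
position: [0.4295, -0.0931, 0.1391]
tool_rot: [2.447, 1.97, 0.003]
ft_force: [0.1, 0.5, 0.6]
grip_width: 0.748
time: 29.7
position: [0.4301, -0.093, 0.0304]
tool_rot: [2.447, 1.969, 0.002]
ft_force: [0.6, 0.4, -0.0]
grip_width: 0.748
t 29.7 pos [ 0.4301 -0.093   0.0304] grip 6.51 F [ 0.6  0.4 -0. ] jaw -12.3 tilt 0.1
az turn -0.04 then shift cm [-0.06 -0.04  0.29] | cur-frame shift [-0.06 -0.04  0.29]
```

```bash
python3 -m jog '[[[0,0,0.2,0,0,0,6.5],[0,0,0,0,0,0,2],[0,0,0,0,0,0,2],[0,0,0,0,0,0,2],[0,0,0,0,0,0,2],[0,0,0,0,0,0,2],[0,0,0,0,0,0,2],[0,0,0,0,0,0,2]]]' 20;python3 plan.py .4296 -.0935 .15 -5.4
```

```text
time: 30.5
position: [0.4293, -0.0931, 0.0277]
tool_rot: [2.447, 1.97, 0.0]
ft_force: [-0.8, -0.5, -0.3]
grip_width: 0.343
t 30.5 pos [ 0.4293 -0.0931  0.0277] grip 2.98 F [-0.8 -0.5 -0.3] jaw -12.4 tilt 0.01
az turn -6.95 then shift cm [ -0.04   0.04 -12.23] | cur-frame shift [ -0.03   0.04 -12.23]
```

```bash
python3 -m jog '[[[0,0,-1,0,0,-3.5,2],[0,0,-2,0,0,-3.5,2],[0,0,-3,0,0,0,2],[0,0,-3,0,0,0,2],[0,0,-2.4,0,0,0,2],[0,0,0,0,0,0,2],[0,0,0,0,0,0,2]]]';python3 plan.py .619 .316 .14 -5.4
```

```text
time: 31.2
position: [0.4292, -0.0929, 0.1416]
tool_rot: [2.323, 2.115, 0.001]
ft_force: [-0.7, -0.1, -1.3]
grip_width: 0.343
t 31.2 pos [ 0.4292 -0.0929  0.1416] grip 2.99 F [-0.7 -0.1 -1.3] jaw -5.3 tilt 0.05
az turn 0.06 then shift cm [42.5  15.04  0.2 ] | cur-frame shift [42.48 15.09  0.2 ]
```

```bash
python3 -m jog '[[[1,0.3,0,0,0,0,2],[2.4,0.9,0,0,0,0,2],[2.4,0.9,0,0,0,0,2],[2.4,0.9,0,0,0,0,2],[2.4,0.9,0,0,0,0,2],[2.4,0.9,0,0,0,0,2],[2.4,0.9,0,0,0,0,2],[2.4,0.9,0,0,0,0,2],[2.4,0.9,0,0,0,0,2],[2.4,0.9,0,0,0,0,2],[2.4,0.8,0,0,0,0,2],[2.4,0.8,0,0,0,0,2]]]';python3 -m jog '[[[2.4,0.8,0,0,0,0,2],[2.4,0.8,0,0,0,0,2],[2.4,0.8,0,0,0,0,2],[2.4,0.8,0,0,0,0,2],[2.4,0.8,0,0,0,0,2],[2.4,0.8,0,0,0,0,2],[1.9,0.8,0,0,0,0,2],[1.2,0.3,0,0,0,0,2],[0,0,0,0,0,0,2],[0,0,0,0,0,0,2]]]';python3 plan.py .619 .316 .0317 -5.4
```

```text
time: 32.4
position: [0.5535, 0.1721, 0.1394]
tool_rot: [-2.321, -2.115, 0.005]
ft_force: [0.3, 0.1, -0.0]
grip_width: 0.336
time: 33.4
position: [0.6288, 0.3383, 0.1404]
tool_rot: [2.323, 2.115, -0.004]
ft_force: [0.1, 0.5, -0.6]
grip_width: 0.338
t 33.4 pos [0.6288 0.3383 0.1404] grip 2.94 F [ 0.1  0.5 -0.6] jaw -5.4 tilt 0.14
az turn 0.04 then shift cm [-2.3  -0.74 10.88] | cur-frame shift [-2.3  -0.75 10.88]
```

```bash
python3 -m jog '[[[-1.1,-0.4,0,0,0,0,2],[-1.2,-0.34,1.5,0,0,0,2],[0,0,2.5,0,0,0,2],[0,0,2.5,0,0,0,2],[0,0,2.3,0,0,0,2],[0,0,1,0,0,0,2],[0,0,0.5,0,0,0,2],[0,0,0.3,0,0,0,2],[0,0,0,0,0,0,2],[0,0,0,0,0,0,2]]]';python3 plan.py .619 .316 .0317 -5.4
```

```text
time: 34.4
position: [0.6206, 0.3172, 0.0369]
tool_rot: [2.322, 2.115, 0.003]
ft_force: [-0.6, -0.3, -0.9]
grip_width: 0.34
t 34.4 pos [0.6206 0.3172 0.0369] grip 2.96 F [-0.6 -0.3 -0.9] jaw -5.4 tilt 0.11
az turn 0.05 then shift cm [-0.13 -0.15  0.52] | cur-frame shift [-0.13 -0.15  0.52]
```

```bash
python3 -m jog '[[[0,0,0.3,0,0,0,2],[0,0,0,0,0,0,2],[0,0,0,0,0,0,2]]]';python3 plan.py .619 .316 .0317 -5.4
```

```text
time: 34.7
position: [0.6199, 0.317, 0.0327]
tool_rot: [-2.323, -2.115, -0.0]
ft_force: [0.1, -0.4, -0.2]
grip_width: 0.341
t 34.7 pos [0.6199 0.317  0.0327] grip 2.97 F [ 0.1 -0.4 -0.2] jaw -5.3 tilt 0.0
az turn 0.06 then shift cm [-0.11 -0.08  0.1 ] | cur-frame shift [-0.11 -0.08  0.1 ]
```

```bash
python3 -m jog '[[[0,0,0.08,0,0,0,2],[0,0,0,0,0,0,2],[0,0,0,0,0,0,5.5],[0,0,0,0,0,0,5.5],[0,0,0,0,0,0,5.5],[0,0,0,0,0,0,5.5],[0,0,-1,0,0,0,5.5],[0,0,-2,0,0,0,5.5],[0,0,-3,0,0,0,5.5],[0,0,-3,0,0,0,6],[0,0,-2,0,0,0,6],[0,0,0,0,0,0,6]]]'; python3 -m jog '[[[0,0,0,0,0,8.5,6],[0,0,0,0,0,8.5,6],[0,0,0,0,0,8.5,6],[0,0,0,0,0,8.5,6],[0,0,0,0,0,0,6],[0,0,0,0,0,0,6]]]'; python3 plan.py .3684 -.3068 .14 -40
```

```text
time: 35.9
position: [0.6222, 0.3179, 0.147]
tool_rot: [2.322, 2.114, 0.012]
ft_force: [-0.1, 0.2, -0.2]
grip_width: 0.685
time: 36.5
position: [0.6195, 0.3169, 0.1412]
tool_rot: [2.837, 1.349, -0.002]
ft_force: [0.3, 0.7, 0.8]
grip_width: 0.693
t 36.5 pos [0.6195 0.3169 0.1412] grip 6.03 F [0.3 0.7 0.8] jaw -39.1 tilt 0.06
az turn 0.86 then shift cm [-63.92  20.86   0.18] | cur-frame shift [-64.22  19.89   0.18]
```

```bash
python3 -m jog '[[[-2.6,0.8,0,0,0,0,6],[-2.6,0.8,0,0,0,0,6],[-2.6,0.8,0,0,0,0,6],[-2.6,0.8,0,0,0,0,6],[-2.6,0.8,0,0,0,0,6],[-2.6,0.8,0,0,0,0,6],[-2.6,0.8,0,0,0,0,6],[-2.6,0.8,0,0,0,0,6],[-2.6,0.8,0,0,0,0,6],[-2.6,0.8,0,0,0,0,6],[-2.6,0.8,0,0,0,0,6],[-2.6,0.8,0,0,0,0,6]]]';python3 -m jog '[[[-2.6,0.8,0,0,0,0,6],[-2.6,0.8,0,0,0,0,6],[-2.6,0.8,0,0,0,0,6],[-2.6,0.8,0,0,0,0,6],[-2.6,0.8,0,0,0,0,6],[-2.6,0.8,0,0,0,0,6],[-2.6,0.8,0,0,0,0,6],[-2.6,0.8,0,0,0,0,6],[-2.6,0.8,0,0,0,0,6],[-2.6,0.8,0,0,0,0,6],[-2.6,0.8,0,0,0,0,6],[-2.6,0.8,0,0,0,0,6]]]';python3 -m jog '[[[-1.8,0.7,0,0,0,0,6],[0,0,0,0,0,0.9,6],[0,0,0,0,0,0,6],[0,0,0,0,0,0,6]]]';python3 plan.py .3684 -.3068 .14 -40
```

```text
time: 37.7
position: [0.4957, 0.0138, 0.1419]
tool_rot: [-2.837, -1.348, -0.001]
ft_force: [0.4, -0.1, 0.2]
grip_width: 0.688
time: 38.9
position: [0.3721, -0.2883, 0.142]
tool_rot: [2.838, 1.348, 0.002]
ft_force: [-0.3, -0.0, 0.3]
grip_width: 0.689
time: 39.3
position: [0.3672, -0.3045, 0.1417]
tool_rot: [-2.848, -1.325, -0.001]
ft_force: [0.9, -0.0, -0.4]
grip_width: 0.691
t 39.3 pos [ 0.3672 -0.3045  0.1417] grip 6.01 F [ 0.9 -0.  -0.4] jaw -40.1 tilt 0.05
az turn -0.1 then shift cm [-0.1   0.24  0.17] | cur-frame shift [-0.1   0.24  0.17]
```

```bash
python3 -m jog '[[[-0.1,0.24,2.5,0,0,0,6],[0,0,2.5,0,0,0,6],[0,0,2.5,0,0,0,6],[0,0,2,0,0,0,6],[0,0,0.8,0,0,0,6],[0,0,0.5,0,0,0,6],[0,0,0.4,0,0,0,6],[0,0,0,0,0,0,6],[0,0,0,0,0,0,6],[0,0,0,0,0,0,6]]]' 20;python3 plan.py .3684 -.3068 .0275 -40; python3 -m jog '[[[0,0,0,0,0,0,6],[0,0,0,0,0,0,2],[0,0,0,0,0,0,2],[0,0,0,0,0,0,2],[0,0,0,0,0,0,2],[0,0,0,0,0,0,2],[0,0,0,0,0,0,2]]]' 20;python3 plan.py .3684 -.3068 .15 -5.4
```

```text
time: 40.3
position: [0.3684, -0.3082, 0.0305]
tool_rot: [2.849, 1.321, 0.002]
ft_force: [0.2, -0.2, -0.7]
grip_width: 0.691
t 40.3 pos [ 0.3684 -0.3082  0.0305] grip 6.01 F [ 0.2 -0.2 -0.7] jaw -40.2 tilt 0.09
az turn -0.24 then shift cm [ 0.1  -0.09  0.3 ] | cur-frame shift [ 0.1  -0.09  0.3 ]
time: 41.0
position: [0.3679, -0.308, 0.0298]
tool_rot: [-2.85, -1.321, -0.0]
ft_force: [-0.6, 0.5, 0.0]
grip_width: 0.338
t 41.0 pos [ 0.3679 -0.308   0.0298] grip 2.94 F [-0.6  0.5  0. ] jaw -40.3 tilt 0.0
az turn -34.85 then shift cm [  0.13   0.04 -12.02] | cur-frame shift [  0.13  -0.04 -12.02]
```

```bash
python3 -m jog '[[[0,0,-1,0,0,0,2],[0,0,-2,0,0,0,2],[0,0,-3,0,0,0,2],[0,0,-3,0,0,0,2],[0,0,-2.2,0,0,-7,2],[0,0,0,0,0,-7,2],[0,0,0,0,0,-7,2],[0,0,0,0,0,-7,2],[0,0,0,0,0,-6.9,2],[0,0,0,0,0,0,2],[0,0,0,0,0,0,2]]]'; python3 plan.py .614 .261 .14 -5.4
```

```text
time: 42.1
position: [0.3678, -0.3081, 0.1422]
tool_rot: [2.326, 2.112, 0.001]
ft_force: [0.5, 0.2, -0.4]
grip_width: 0.34
t 42.1 pos [ 0.3678 -0.3081  0.1422] grip 2.96 F [ 0.5  0.2 -0.4] jaw -5.5 tilt 0.03
az turn -0.13 then shift cm [58.98 19.15  0.23] | cur-frame shift [59.02 19.02  0.23]
```

```bash
python3 -m jog '[[[1,0.3,0,0,0,0,2],[2.5,0.8,0,0,0,0,2],[2.5,0.8,0,0,0,0,2],[2.5,0.8,0,0,0,0,2],[2.5,0.8,0,0,0,0,2],[2.5,0.8,0,0,0,0,2],[2.5,0.8,0,0,0,0,2],[2.5,0.8,0,0,0,0,2],[2.5,0.8,0,0,0,0,2],[2.5,0.8,0,0,0,0,2],[2.5,0.8,0,0,0,0,2],[2.5,0.8,0,0,0,0,2]]]';python3 -m jog '[[[2.5,0.8,0,0,0,0,2],[2.5,0.8,0,0,0,0,2],[2.5,0.8,0,0,0,0,2],[2.5,0.8,0,0,0,0,2],[2.5,0.8,0,0,0,0,2],[2.5,0.8,0,0,0,0,2],[2.5,0.8,0,0,0,0,2],[2.5,0.8,0,0,0,0,2],[2.5,0.8,0,0,0,0,2],[2.5,0.8,0,0,0,0,2],[2.5,0.8,0,0,0,0,2],[2,0.8,0,0,0,0,2]]]';python3 -m jog '[[[1,0.3,0,0,0,0,2],[0,0,0,0,0,0,2],[0,0,0,0,0,0,2]]]';python3 plan.py .614 .261 .0338 -5.4
```

```text
time: 43.3
position: [0.4854, -0.0318, 0.142]
tool_rot: [2.326, 2.112, 0.0]
ft_force: [0.7, -0.9, -0.6]
grip_width: 0.339
time: 44.5
position: [0.6082, 0.254, 0.1417]
tool_rot: [-2.324, -2.114, 0.0]
ft_force: [0.9, -0.0, -0.5]
grip_width: 0.34
time: 44.8
position: [0.6119, 0.2603, 0.1417]
tool_rot: [2.324, 2.113, -0.002]
ft_force: [-0.1, -1.5, 0.0]
grip_width: 0.339
t 44.8 pos [0.6119 0.2603 0.1417] grip 2.95 F [-0.1 -1.5  0. ] jaw -5.4 tilt 0.08
az turn -0.04 then shift cm [ 0.1   0.2  10.79] | cur-frame shift [ 0.1   0.2  10.79]
```

```bash
python3 -m jog '[[[0.1,0.2,2,0,0,0,2],[0,0,2.5,0,0,0,2],[0,0,2.5,0,0,0,2],[0,0,2,0,0,0,2],[0,0,1,0,0,0,2],[0,0,0.5,0,0,0,2],[0,0,0.2,0,0,0,2],[0,0,0,0,0,0,2],[0,0,0,0,0,0,2],[0,0,0,0,0,0,2]]]';python3 plan.py .614 .261 .0338 -5.4
```

```text
time: 45.8
position: [0.6147, 0.2628, 0.0358]
tool_rot: [2.322, 2.115, 0.002]
ft_force: [0.6, 0.3, 0.1]
grip_width: 0.338
t 45.8 pos [0.6147 0.2628 0.0358] grip 2.94 F [0.6 0.3 0.1] jaw -5.3 tilt 0.09
az turn 0.05 then shift cm [-0.19 -0.05  0.2 ] | cur-frame shift [-0.19 -0.05  0.2 ]
```

Release, lift, and retreat toward the left so both cameras can see everything.

```bash
python3 -m jog '[[[-0.1,0,0.14,0,0,0,2],[0,0,0,0,0,0,2],[0,0,0,0,0,0,2],[0,0,0,0,0,0,5.5],[0,0,0,0,0,0,5.5],[0,0,0,0,0,0,5.5],[0,0,0,0,0,0,5.5],[0,0,-1,0,0,0,5.5],[0,0,-2,0,0,0,5.5],[0,0,-3,0,0,0,5.5],[0,0,-3,0,0,0,5.5],[0,0,-3,0,0,0,5.5]]]'; python3 -m jog '[[[2.5,-2.5,-1,0,0,0,6],[2.5,-2.5,-1,0,0,0,6],[2.5,-2.5,-1,0,0,0,6],[2.5,-2.5,-1,0,0,0,6],[2.5,-2.5,0,0,0,0,6],[2.5,-2.5,0,0,0,0,6],[2.5,-2.5,0,0,0,0,6],[2.5,-2.5,0,0,0,0,6],[2.5,-2.5,0,0,0,0,6],[2.5,-2.5,0,0,0,0,6],[2.5,-2.5,0,0,0,0,6],[2.5,-2.5,0,0,0,0,6]]]'; python3 -m jog '[[[0,0,0,0,0,0,6],[0,0,0,0,0,0,6],[0,0,0,0,0,0,6]]]'
cat > chk.py <<'E'
from fit import *
I={c:grab(c) for c in("top","side")}
save(I["top"],"end_top.png",(110,80,530,320),1.9);save(I["side"],"end_side.png",(230,140,600,420),2.1)
for k,l,x,y,z0 in [("sink","sink1_center",.6237,-.1852,.004),("sink","sink1_center",.6126,-.2442,.004),("trafo","trafo_center",.631,.0283,.004),("cap","cap1_center",.6195,.3165,.004),("cap","cap1_center",.614,.262,.004),("spool","spool_center",.4423,-.2256,0),("jar","jar_center",.4168,.1033,0)]:
    V=[(I[c],r) for c in I if (r:=near(l,c,I[c],x,y,z0+.022,12)) is not None]
    if V:
        p,f=fit(k,V,x,y,(0.,.8),z0);print(l,len(V),p[:2].round(4),"vs",x,y,round(f,3))
    else: print(l,x,y,"not seen")
E
python3 chk.py
```

```text
time: 47.0
position: [0.6141, 0.2614, 0.1555]
tool_rot: [2.323, 2.115, 0.001]
ft_force: [0.4, 0.6, 0.2]
grip_width: 0.633
time: 48.2
position: [0.3425, 0.5892, 0.1945]
tool_rot: [-2.323, -2.115, -0.002]
ft_force: [-0.3, 1.4, 0.2]
grip_width: 0.69
time: 48.5
position: [0.3448, 0.5871, 0.194]
tool_rot: [2.324, 2.113, 0.001]
ft_force: [-0.0, -0.6, -0.0]
grip_width: 0.689
sink1_center 0.6237 -0.1852 not seen
sink1_center 1 [ 0.6138 -0.2436] vs 0.6126 -0.2442 0.098
trafo_center 2 [0.6268 0.0294] vs 0.631 0.0283 0.192
cap1_center 1 [0.6175 0.317 ] vs 0.6195 0.3165 0.164
cap1_center 2 [0.6145 0.2641] vs 0.614 0.262 0.151
spool_center 2 [ 0.4418 -0.2257] vs 0.4423 -0.2256 0.108
jar_center 2 [0.4158 0.1037] vs 0.4168 0.1033 0.161
```

View pics/end_top.png

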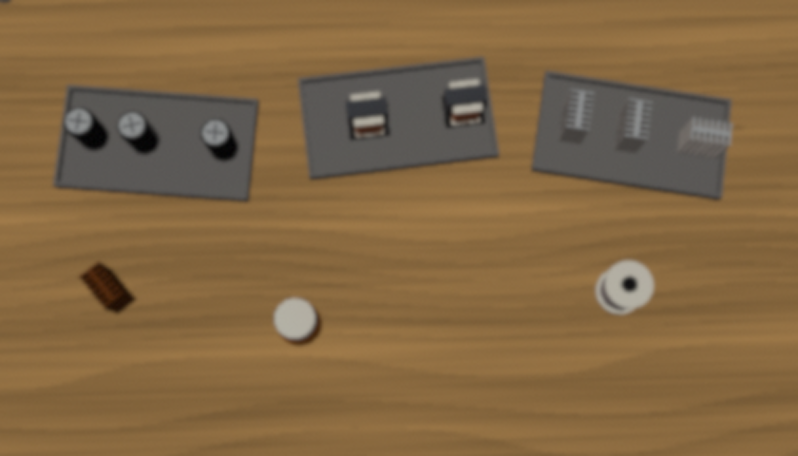

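View pics/end_side.png

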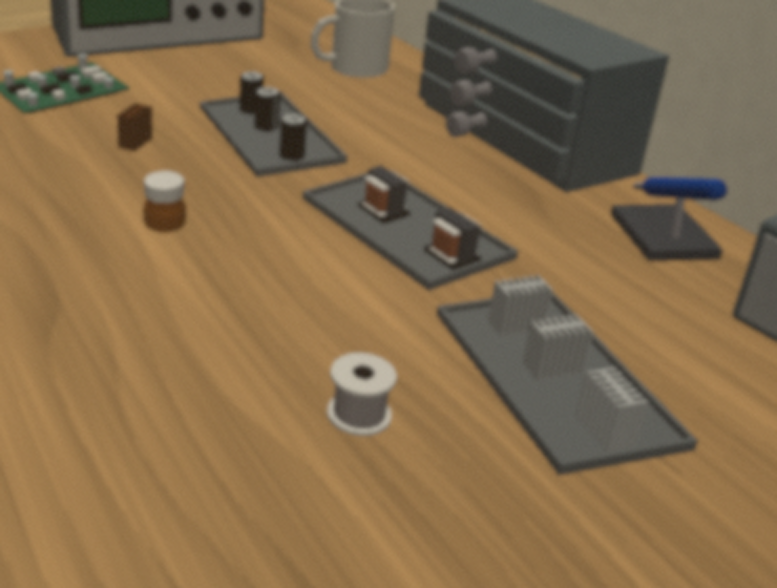

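All five parts stand upright in their trays: caps at top-crop (80,122) and (132,126), trafo at (367,115), sinks at (577,115) and (635,125). The spool (627,287) and jar (296,320) have not moved. I'm handing in.

```bash
python3 -c "from bench import close_job; print(close_job())"
```

```text
the job is handed in; nothing more can be done
None
```

All five components are in the trays with their own samples, and the job is handed in. The arm was parked clear at about 48.6 s of the 120 s. I viewed 9 pictures.

**What the last checks showed:**
- **In the pictures:** both capacitors, both heat sinks and the transformer stand upright in their trays in both cameras.
- **Positions:** four of the five parts were measured within about 5 mm of where I meant to put them. The transformer was the furthest off, at 4.3 mm.
- **Spool and jar:** each measured within about 1 mm of where it stood at the start.

**Checks that failed or were weak:**
- **First heat sink placed:** the final network check did not find it in either camera, so its placing is confirmed only by eye.
- **Other heat sink and one capacitor:** each was found in only one camera.
- **Transformer:** its outline fit was loose (overlap about 0.81).
- **Two gripper pictures:** the arm hid the part, so I trusted the finger openings instead. They matched the known sizes: 40 mm for the sinks, 34 mm for the transformer and about 30 mm for the capacitors.

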